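# Key a power module into its test nest and hold it down

### The job

A module plate rests on the springs of a test nest between four guide blocks. Take the white spacer out of its stand and slide it, upright and all the way down, into the one gap between plate and guide block that is wide enough for it (do not force it into the tight ones), and let go of it. Then press the middle of the plate down with the fingers until it is flush with the guide blocks and finish while still holding it pressed there; leave the screwdriver, the reel and the jar where they are.

Things in the scene. Friction and masses are not known exactly. Their poses are not given: they have to be found in the camera images.
- spacer_mid (a point): white plastic spacer, an upright flat bar 36 mm long (its x), 10 mm thick (its y), 78 mm tall; this point is its centre, 39 mm above its foot. The lowest 7 mm of the foot taper to 6 mm thick. It starts upright in the stand, with its foot 6 mm above the mat; 60 g. Its upper half is free to grasp across the thickness (10 mm) or the length (36 mm).
- stand: black block 70 x 50 x 24 mm (its x, y, z) with a slot 38.5 x 12.5 mm, 18 mm deep, in which the spacer stands; origin at the centre of its underside, on the mat; fixed
- nest: test nest, a black plate 150 x 180 x 12 mm (its x, y, z) fixed to the bench; origin at the centre of its underside, on the mat. The module plate is over its centre. Two guide blocks stand on it at y = +59 mm and two at y = -59 mm, at x = +30 and -30 mm. The wide gap is 13 mm across (centred 44.5 mm from the nest's centre line in y, on the side and at the x of the slim guide block), the three tight gaps are 4.5 mm; their floor is the nest plate's top, 12 mm above the mat.
- guide_slim: the slim aluminium guide block, 44 x 16 x 30 mm (x, y, z, axes as the nest's), fixed on the nest plate at one of the four places; the wide gap is between it and the module plate, 14.5 mm in y from its centre towards the module plate. Origin at the centre of its underside; its top is 42 mm above the mat.
- guide_broad1: one of the three broad aluminium guide blocks, 44 x 33 x 30 mm (x, y, z), fixed on the nest plate; the gap beside it is only 4.5 mm. Origin at the centre of its underside; its top is 42 mm above the mat.
- guide_broad2: one of the three broad aluminium guide blocks, 44 x 33 x 30 mm (x, y, z), fixed on the nest plate; the gap beside it is only 4.5 mm. Origin at the centre of its underside; its top is 42 mm above the mat.
- guide_broad3: one of the three broad aluminium guide blocks, 44 x 33 x 30 mm (x, y, z), fixed on the nest plate; the gap beside it is only 4.5 mm. Origin at the centre of its underside; its top is 42 mm above the mat.
- tile_top (a point): centre of the top face of the module plate, an aluminium plate 110 x 76 x 14 mm (x, y, z, axes as the nest's) lying in the middle of the nest. It only moves straight down. Unpressed, its top is 50 mm above the mat, 8 mm proud of the guide blocks.
- tile (a joint): how far the module plate is pressed down, in m: 0 unpressed, 0.008 flush with the guide blocks and against its stop. The springs push back with about 3 N at first and 11 N at flush, where it meets a firm stop.
- screwdriver: screwdriver lying on the mat, 190 mm long, to the robot's left; a bystander; origin under its middle
- spool: small metal reel standing on its flange, 60 mm across, 42 mm high, beyond the work; a bystander; origin at the centre of its underside
- flux_jar: small amber glass jar with a cap, 50 mm across, 60 mm high, beyond the work; a bystander; origin at the centre of its underside
Not all that is in view belongs to the job. Of the things that look like the nest, take the one that is farthest to the robot's right at the start.

How it is judged:
By the outcome, as a careful person would: the job done as asked, in the order asked, and still so for the second after the job is handed in, while the arm keeps its last pose, push and grip.
It also fails if it takes over 45 s, if anything falls off the work surface, if the arm or the gripper's body presses on something with over 40 N, if the wrist force passes 120 N, or if a joint passes its speed limit or range.

### The arm

A 6-joint arm with a two-finger parallel gripper is mounted at the origin on the work surface. World frame = base frame: x ahead of the robot, y to its left, z up, the work surface at z = 0. Lengths are in mm, angles in degrees, forces in N, time in s.
With the tool pointing down it reaches from about 300 to 850 mm from the base axis. Payload 4.2 kg.
Tool frame: the origin (TCP) lies between the finger pads; the fingertips stand 22 mm ahead of it and the grasp point (between the pads) lies 3 mm ahead of it; z points along the fingers, y is the direction in which the jaws open and shut (so a half turn about z gives the same grasp; the last joint's range is limited). The gripper opens to 91 mm and grips with 3 to 60 N. Pads are 32 mm wide; open, the fingers measure 118 mm over their backs; the gripper's body (76 mm by 178 mm) begins 60 mm behind the grasp point.
Start: joints at [-64.4, 18.312, 89.639, -0, 72.044, -1.146], TCP at [258.773, -513.497, 214.476] pointing down, gripper open.
Joint ranges: [-177.97, 177.97], [-48.28, 115.42], [12.27, 149.76], [-77.06, 257.06], [2.81, 150.46], [-146.56, 146.56]. Speed limits (degrees/s): [147.25, 147.25, 180, 180, 180, 180].

### API

Orientations are given as [roll, pitch, yaw] about the fixed x, y, z axes, in that order (R = Rz(yaw) Ry(pitch) Rx(roll)).
In Python, from workcell import * gives the robot as it stands.
- The arm moves only by the shell command python3 -m jog 'ROWS' [OPENING] [FORCE]. ROWS is text: rows parted by semicolons, each of 6 numbers parted by spaces: the shift along the tool's x, y, z in units of 0.5 m (1.0 is 0.5 m), then the turn, a rotation vector about the tool's x, y, z in units of pi/2 rad (1.0 is pi/2 rad). A call has 1 to 20 rows; each row is the pose to reach, as a shift and turn from the pose measured when the call began, along the tool's axes at that moment; what a row does not reach only later rows make up. A row lasts 1/12 s, in which the tool goes at most 41.7 mm and 7.16 degrees, less where a joint would pass 70% of its speed; a pose out of reach is approached as far as the arm can. A call with a number of a shift or a turn outside -1 to 1 is refused whole. A call with a gripper value outside its range is refused whole. OPENING is the opening, from -1 (shut) to 1 (fully open), set as the call begins (- or left out, the last holds). The fingers move at their own pace and stop on an object; FORCE is the grip in N (left out, the last holds). Time passes only in rows, so rows that repeat a pose let the fingers close. It gives the time, the measured TCP pose, the force and the opening at its end, in the units of the state.
- state(): the state, without advancing time (a new reading comes with each control period).
- grab_frame(name): name is "side" or "top" or "wrist"; returns the picture (384x512x3 uint8, red, green, blue); there is no depth.
- calibration(name): a dict with "mtx" (3x3 intrinsics, pixels), "rvec" (rotation vector, rad) and "tvec" (3), from world to camera coordinates, as OpenCV has them. Camera axes: x right, y down, z forward; pixel columns grow to the right and rows downward; lengths in mm; the calibration is good to about 2 mm. The wrist camera is an equidistant fisheye: a pixel r from the principal point sees the ray r / f radians off the axis. A picture is of the moment at which its call begins: read the wrist's pose just before it. calibration takes no time and is no camera call; for the wrist camera it gives the pose at the moment of the call.
- job_done(): hands the job in, once; it reports no verdict.
Trained networks look in the newest picture that a camera, given by its name, has taken for a name from the list of things; names that differ only in an ending like _2 or _b are one class to them, and where a whole thing is asked for, a point or a joint stands for the part that bears it (a point fixed in the world has none). Each returns a list of dicts, best first, with "confidence" (0 to 1); they miss things now and then, are a little off and sometimes report something else, mostly with a low value. They report only what shows in the picture. A call takes as long as a camera call. They do not tell look-alikes from the thing itself.
- spot_in(query, camera): "rect" ([left, top, right, bottom] in pixels, round what is visible of it).
- tip_of(query, camera): "location" ([column, row] in pixels: a listed point, or the origin of a listed thing).
The state is a dict: "time_s": time; "qpos": joint angles; "qvel": joint speeds; "effort": joint torques, N m; "ee_pos": TCP position; "ee_rot": TCP orientation; "force": force on the tool from outside, world axes, zero at the start; "torque": the same for the moment, N m; "gripper_width": finger opening in mm.
Only numpy, scipy, OpenCV 4.12 (cv2) and the standard library are available. Lean on these libraries where they do the work, as an engineer would, in place of code of your own. Each camera call takes 0.05 s, during which the arm holds its last target. There are 200 camera calls.

## Working session

There is one attempt and no reset: what is moved stays moved. The work goes in short steps, Python scripts to look and compute and a shell command to move; the robot and the scene stay as the last step left them, time stands still between calls to the robot, and variables do not carry over. Pictures are saved under pics/ and viewed, about 8 in all and at most 12, crops included, and the job is handed in when it is done.

```bash
mkdir -p pics; ls; cat > h.py <<'E'
from workcell import *
import numpy as np, cv2
from scipy.spatial.transform import Rotation as R
def ray(cam,px):
    c=calibration(cam);K=np.array(c["mtx"]);Rm=cv2.Rodrigues(np.array(c["rvec"],float))[0];t=np.array(c["tvec"],float).ravel()
    x=(px[0]-K[0,2])/K[0,0];y=(px[1]-K[1,2])/K[1,1]
    if cam=="wrist":
        r=np.hypot(x,y);d=np.array([x/r*np.sin(r),y/r*np.sin(r),np.cos(r)]) if r>0 else np.array([0,0,1.])
    else: d=np.array([x,y,1.])
    return -Rm.T@t,Rm.T@d
def onz(cam,px,z):
    o,d=ray(cam,px);return o+d*(z-o[2])/d[2]
def proj(cam,P):
    c=calibration(cam);K=np.array(c["mtx"]);Rm=cv2.Rodrigues(np.array(c["rvec"],float))[0];t=np.array(c["tvec"],float).ravel()
    p=Rm@np.array(P,float)+t
    if cam=="wrist":
        r=np.hypot(p[0],p[1]);a=np.arctan2(r,p[2]);q=p[:2]/r*a
    else: q=p[:2]/p[2]
    return q*[K[0,0],K[1,1]]+K[:2,2]
def save(cam,name):
    im=grab_frame(cam);cv2.imwrite("pics/"+name,im[:,:,::-1]);return im
def togo(p,rpy=None,yaw=None):
    "shift and turn in jog units from the current pose"
    s=state();R0=R.from_euler("xyz",s["ee_rot"],degrees=True)
    sh=R0.inv().apply(np.array(p)-s["ee_pos"])/500
    out=[sh.round(4)]
    if rpy is not None:
        out.append(((R0.inv()*R.from_euler("xyz",rpy,degrees=True)).as_rotvec()/(np.pi/2)).round(4))
    return out
E
python3 - <<'E'
from h import *
s=state();print(s)
ims=[save(c,c+"0.png") for c in("top","side")]
z=dict(spacer_mid=45,stand=0,nest=0,guide_slim=12,guide_broad1=12,tile_top=50,screwdriver=0,spool=0,flux_jar=0)
for c in("top","side"):
    for q in z:
        for d in tip_of(q,c):
            print(c,q,round(d["confidence"],2),np.round(d["location"]),onz(c,d["location"],z[q]).round()[:2])
im=np.hstack([cv2.resize(i,(400,300)) for i in ims])
E
```

```text
pics
{'time_s': 0.0, 'qpos': array([-6.44012853e+01,  1.83500429e+01,  8.97076142e+01, -2.19551885e-03,
        7.20435550e+01, -1.14618563e+00]), 'qvel': array([ 0.01408516,  0.02620782,  0.00091209,  0.06234974, -0.00912546,
       -0.07277577]), 'effort': array([ 6.55109852e-04, -4.12465024e+01, -2.31973028e+01,  7.26297917e-02,
        4.56526293e-02, -1.35486766e-04]), 'ee_pos': array([ 258.52507825, -513.02647096,  213.62811967]), 'ee_rot': array([-1.79898766e+02,  6.23779363e-05,  2.67455791e+01]), 'force': array([ 0.21012004, -0.12874715,  0.31051728]), 'torque': array([-0.00500648,  0.01056116,  0.00812253]), 'gripper_width': 91.26445677172018}
top spacer_mid 0.61 [440. 187.] [ 557. -321.]
top stand 0.63 [432. 186.] [ 566. -320.]
top nest 0.93 [111. 176.] [589. 567.]
top nest 0.7 [256. 281.] [307. 158.]
top nest 0.67 [289. 191.] [549.  71.]
top guide_slim 0.58 [310. 201.] [521.  16.]
top guide_broad1 0.8 [268. 172.] [601. 128.]
top guide_broad1 0.76 [312. 182.] [574.   9.]
top guide_broad1 0.58 [265. 199.] [525. 137.]
top tile_top 0.98 [290. 185.] [558.  72.]
top tile_top 0.83 [254. 284.] [306. 161.]
top tile_top 0.68 [103. 171.] [591. 567.]
top screwdriver 0.7 [183. 221.] [466. 360.]
top spool 0.91 [384. 124.] [ 743. -195.]
top flux_jar 0.69 [261. 122.] [746. 149.]
side spacer_mid 0.61 [278. 101.] [ 554. -318.]
side stand 0.51 [276. 112.] [ 560. -318.]
side nest 0.68 [183. 366.] [595. 564.]
side nest 0.57 [254. 196.] [551.  74.]
side guide_slim 0.6 [238. 206.] [585. 127.]
side guide_slim 0.47 [267. 185.] [520.  35.]
side guide_broad1 0.75 [241. 203.] [579. 115.]
side guide_broad1 0.73 [255. 211.] [535. 135.]
side guide_broad1 0.59 [252. 176.] [574.   9.]
side tile_top 0.8 [341. 222.] [303. 150.]
side tile_top 0.66 [180. 361.] [591. 569.]
side screwdriver 0.84 [264. 287.] [465. 348.]
side spool 0.53 [219. 126.] [ 738. -202.]
side flux_jar 0.58 [180. 202.] [755. 138.]
```

```bash
python3 - <<'E'
import cv2,numpy as np
t=cv2.imread("pics/top0.png");s=cv2.imread("pics/side0.png")
cv2.imwrite("pics/a.png",np.hstack([cv2.resize(t,(400,300)),cv2.resize(s,(400,300))]))
a=cv2.resize(t[145:235,235:340],None,fx=5,fy=5,interpolation=3)[:450,:525]
b=cv2.resize(t[160:215,400:465],None,fx=4,fy=4,interpolation=3)
o=np.zeros((450,800,3),np.uint8);o[:,:525]=a;o[:220,530:790]=b
c=cv2.resize(s[70:130,245:310],None,fx=3.7,fy=3.7,interpolation=3);o[225:225+c.shape[0],530:530+c.shape[1]]=c[:225]
cv2.imwrite("pics/b.png",o)
E
```

```text
(no output)
```

View pics/a.png

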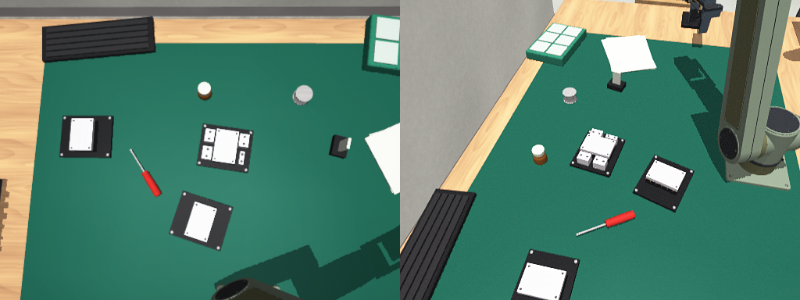

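View pics/b.png

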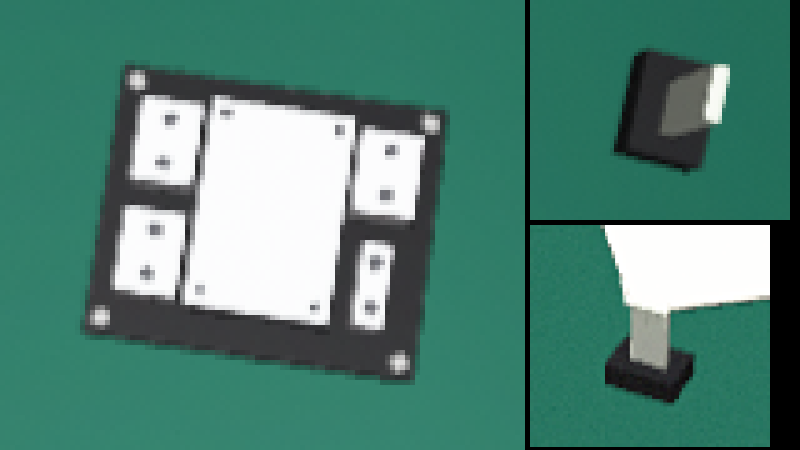

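Candidates for the nest in the top view are (111,176), bare; (256,281), bare; and (289,191), with the four guide blocks. The last lies farthest to the robot's right (y≈72) and alone has the guide blocks, so it's the one. The enlarged crop confirms this, and the slim block is at top px (309,202), lower right. The spacer stands in the black stand at (437,186).

```bash
python3 - <<'E'
from h import *
# nest screws (crop b.png) at z~12
sc=np.array([onz("top",(235+x/5,145+y/5),13)[:2] for x,y in[(137,80),(431,124),(399,362),(100,317)]])
print(sc.round(1),sc.mean(0))
for a,b in[(0,1),(3,2),(3,0),(2,1)]:
    d=sc[b]-sc[a];print(np.hypot(*d),np.degrees(np.arctan2(d[1],d[0])))
# plate corners
pc=np.array([onz("top",(235+x/5,145+y/5),50)[:2] for x,y in[(211,96),(356,117),(329,325),(183,303)]]);print(pc.round(1),pc.mean(0))
for a,b in[(0,1),(3,2),(3,0),(2,1)]:
    d=pc[b]-pc[a];print(np.hypot(*d),np.degrees(np.arctan2(d[1],d[0])))
st=[onz("top",(400+(x-530)/4,160+y/4),24)[:2] for x,y in[(650,52),(632,155),(692,169)]];print(np.round(st))
d=st[0]-st[1];print(np.hypot(*d),np.degrees(np.arctan2(d[1],d[0])))
sp=[onz("top",(400+(x-530)/4,160+y/4),84)[:2] for x,y in[(712,65),(729,66),(705,122),(720,123)]];print(np.round(sp),np.mean(sp,0))
d=sp[0]+sp[1]-sp[2]-sp[3];print(np.hypot(*d)/2,np.degrees(np.arctan2(d[1],d[0])))
s=state();c=calibration("wrist");Rm=cv2.Rodrigues(np.array(c["rvec"],float))[0]
cp=-Rm.T@np.array(c["tvec"]).ravel();R0=R.from_euler("xyz",s["ee_rot"],degrees=True)
print("cam in tool",R0.inv().apply(cp-s["ee_pos"]),R0.inv().apply(Rm[2]),c["mtx"])
E
```

```text
[[630.6 144.1]
 [607.1 -16.7]
 [477.1   2. ]
 [499.7 162.6]] [553.61969128  72.995587  ]
162.5641727723683 -98.29044356672257
162.16248666954036 -98.01268147776558
132.16273892708963 -8.022529750706797
131.37533057808784 -8.196940457994359
[[613.8 104.1]
 [603.1  27.8]
 [493.2  42.4]
 [503.9 118. ]] [553.52099474  73.10072321]
77.074446692393 -98.00686685627726
76.35363504889932 -98.05797388807449
110.74947152064736 -7.224441396159244
110.81007834490737 -7.5976108214987805
[[ 598. -306.]
 [ 529. -290.]
 [ 520. -329.]]
71.39242872380419 -12.783503858613797
[[ 579. -317.]
 [ 578. -328.]
 [ 542. -311.]
 [ 542. -320.]] [ 560.22490162 -319.02568139]
36.895630042610115 -11.347336142956792
cam in tool [  71.43022605    0.67815812 -169.4289886 ] [-2.51192692e-01  3.48852339e-04  9.67937038e-01] [[297.31863964   0.         259.03555572]
 [  0.         297.31863964 190.67187758]
 [  0.           0.           1.        ]]
```

```bash
python3 - <<'E'
from h import *
print(togo([560,-319,200],[180,0,-12]))
E
```

```text
[array([ 0.7131, -0.0763,  0.029 ]), array([ 1.000e-04, -0.000e+00,  4.305e-01])]
```

```bash
python3 -m jog '0.07 -0.01 0.003 0 0 0.05;0.15 -0.016 0.006 0 0 0.1;0.22 -0.023 0.01 0 0 0.15;0.3 -0.03 0.012 0 0 0.2;0.38 -0.04 0.015 0 0 0.25;0.46 -0.05 0.018 0 0 0.3;0.54 -0.058 0.022 0 0 0.35;0.62 -0.066 0.025 0 0 0.4;0.713 -0.076 0.029 0 0 0.43;0.713 -0.076 0.029 0 0 0.43;0.713 -0.076 0.029 0 0 0.43;0.713 -0.076 0.029 0 0 0.43'
python3 - <<'E'
from h import *
im=save("wrist","w1.png")
s=state();print(s["ee_pos"],s["ee_rot"],s["qpos"])
for d in spot_in("spacer_mid","wrist")+tip_of("spacer_mid","wrist"):print(d)
p=proj("wrist",[560,-319,84]);print(p)
x,y=p.astype(int);x0=max(0,x-110);y0=max(0,y-110);print(x0,y0)
cv2.imwrite("pics/w1c.png",cv2.resize(im[y0:y0+180,x0:x0+220,::-1],None,fx=3.3,fy=3.3,interpolation=3))
E
```

```text
time_s: 2.0
ee_pos: [559.7, -319.1, 199.6]
ee_rot: [180.0, 0.1, -11.9]
force: [0.5, -0.7, 1.6]
gripper_width: 91.0
[ 559.09338846 -319.69026862  199.88918755] [ 1.79969019e+02  5.07415915e-02 -1.19629058e+01] [-3.07603282e+01  2.50940967e+01  8.12008553e+01 -4.75809256e-02
  7.37431059e+01  7.12158990e+01]
{'rect': [250.7, 159.9, 262.7, 199.0], 'confidence': 0.63}
{'location': [254.5, 181.5], 'confidence': 0.97}
[257.42786363 187.365858  ]
147 77
```

View pics/w1c.png

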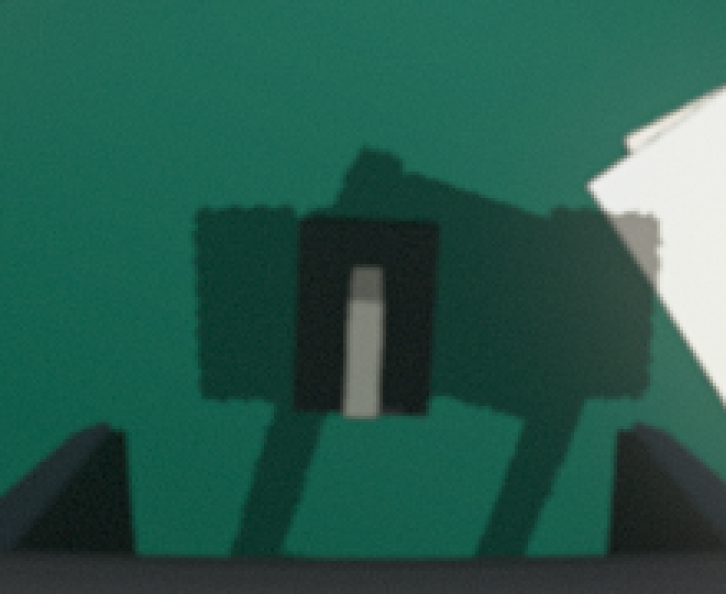

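```bash
python3 - <<'E'
from h import *
f=lambda x,y,z:onz("wrist",(147+x/3.3,77+y/3.3),z)[:2]
a=f(366.5,300,84);b=f(363.5,416,84);print("spacer",a,b,(a+b)/2,np.hypot(*(a-b)),np.degrees(np.arctan2(*(a-b)[::-1])))
l=f(348,357,84);r=f(382.5,357,84);print((l+r)/2,np.hypot(*(l-r)))
P=[f(300,218,24),f(438,222,24),f(428,414,24),f(296,412,24)];print("stand",np.mean(P,0))
for i,j in[(3,0),(2,1),(1,0),(2,3)]:
    d=P[j]-P[i];print(np.hypot(*d),np.degrees(np.arctan2(*d[::-1])))
c=(a+b)/2
print(togo([c[0],c[1],63],[180,0,-13]))
E
```

```text
spacer [ 578.98855875 -323.70814168] [ 544.18711904 -315.31757227] [ 561.58783889 -319.51285697] 35.79862931508911 -13.555221414177824
[ 562.12196301 -319.71208003] 10.330825563202021
stand [ 562.06094603 -319.50122675]
71.37485315311282 -14.100817087475827
70.71189338064539 -14.189127124577196
48.73896226664858 76.27052163521427
48.63880246363405 77.05241718396144
[array([ 0.0053, -0.0027,  0.2745]), array([0.0003, 0.0001, 0.0106])]
```

```bash
python3 -m jog '0.005 -0.0025 0.05 0 0 0.01;0.0055 -0.0025 0.11 0 0 0.019;0.0055 -0.0025 0.17 0 0 0.019;0.0055 -0.0025 0.22 0 0 0.019;0.0055 -0.0025 0.25 0 0 0.019;0.0055 -0.0025 0.2575 0 0 0.019;0.0055 -0.0025 0.2575 0 0 0.019;0.0055 -0.0025 0.2575 0 0 0.019' && python3 -m jog '0 0 0 0 0 0;0 0 0 0 0 0;0 0 0 0 0 0;0 0 0 0 0 0;0 0 0 0 0 0;0 0 0 0 0 0;0 0 0 0 0 0;0 0 0 0 0 0;0 0 0 0 0 0;0 0 0 0 0 0;0 0 0 0 0 0;0 0 0 0 0 0' -1 25
```

```text
time_s: 2.82
ee_pos: [561.8, -320.7, 72.7]
ee_rot: [179.9, -0.1, -13.8]
force: [-0.4, -0.4, 0.3]
gripper_width: 91.2
time_s: 3.82
ee_pos: [561.8, -320.7, 72.7]
ee_rot: [179.9, -0.1, -13.8]
force: [-1.1, 0.0, 0.5]
gripper_width: 14.2
```

```bash
python3 -m jog '0 0 0 0 0 0;0 0 0 0 0 0;0 0 0 0 0 0;0 0 0 0 0 0' && python3 -m jog '0 0 -0.03 0 0 0;0 0 -0.08 0 0 0;0 0 -0.15 0 0 0;0 0 -0.22 0 0 0;0 0 -0.24 0 0 0;0 0 -0.24 0 0 0;0 0 -0.24 0 0 0'
python3 - <<'E'
from h import *
# gap centre: nest yaw -8.05
c=np.array([553.6,73.0]);a=np.radians(-8.05);u=np.array([np.cos(a),np.sin(a)]);v=np.array([-u[1],u[0]])
g=c-30*u-44.5*v;print("gap",g)
print(state()["ee_pos"],togo([*g,195],[180,0,-8.05]))
E
```

```text
time_s: 4.15
ee_pos: [561.9, -320.4, 72.6]
ee_rot: [180.0, -0.1, -13.8]
force: [-0.3, 0.8, 0.8]
gripper_width: 10.0
time_s: 4.73
ee_pos: [561.3, -320.3, 192.1]
ee_rot: [180.0, -0.1, -13.8]
force: [-0.7, 0.7, -1.2]
gripper_width: 10.0
gap [517.66395651  33.1396089 ]
[ 561.29818268 -320.31291834  192.12907325] [array([-0.2537, -0.6655, -0.0065]), array([ 0.0005, -0.0007, -0.0642])]
```

```bash
python3 -m jog '-0.03 -0.05 -0.003 0 0 -0.01;-0.06 -0.12 -0.006 0 0 -0.03;-0.1 -0.19 -0.006 0 0 -0.064;-0.13 -0.26 -0.006 0 0 -0.064;-0.17 -0.33 -0.006 0 0 -0.064;-0.2 -0.4 -0.006 0 0 -0.064;-0.24 -0.47 -0.006 0 0 -0.064;-0.28 -0.54 -0.006 0 0 -0.064;-0.31 -0.6 -0.006 0 0 -0.064;-0.35 -0.65 -0.006 0 0 -0.064;-0.354 -0.666 -0.006 0 0 -0.064;-0.354 -0.666 -0.006 0 0 -0.064;-0.354 -0.666 -0.006 0 0 -0.064;-0.354 -0.666 -0.006 0 0 -0.064'
python3 - <<'E'
from h import *
im=save("wrist","w2.png")
for q in("guide_slim","tile_top","spacer_mid"):
    for d in tip_of(q,"wrist"):print(q,d,onz("wrist",d["location"],{"guide_slim":12,"tile_top":50,"spacer_mid":195}[q]).round(1))
print(state()["ee_pos"],state()["ee_rot"])
cv2.imwrite("pics/w2b.png",cv2.resize(im[60:320,100:400,::-1],None,fx=2.3,fy=2.3,interpolation=3))
E
```

```text
time_s: 5.9
ee_pos: [469.1, 44.3, 193.7]
ee_rot: [179.9, 0.0, -8.1]
force: [-0.3, -0.6, -0.7]
gripper_width: 10.2
guide_slim {'location': [272.2, 132.0], 'confidence': 0.64} [518.4  21.   12. ]
tile_top {'location': [216.9, 107.5], 'confidence': 0.82} [555.2  76.2  50. ]
spacer_mid {'location': [256.6, 222.5], 'confidence': 0.61} [477.4  44.5 195. ]
[469.29216676  44.34218573 194.39611328] [ 1.79932475e+02 -3.64981062e-02 -8.17146149e+00]
```

View pics/w2b.png

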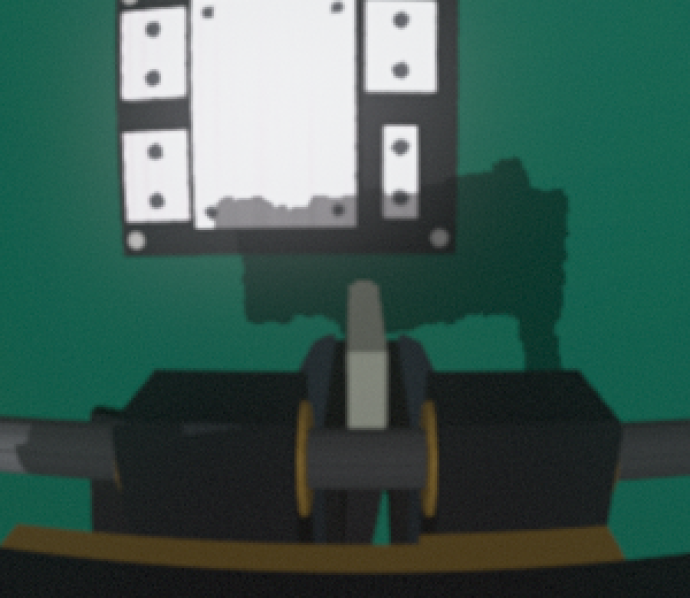

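```bash
python3 - <<'E'
from h import *
f=lambda x,y,z:onz("wrist",(100+x/2.3,60+y/2.3),z)[:2]
c=np.array([553.6,73.0]);a=np.radians(-8.05);u=np.array([np.cos(a),np.sin(a)]);v=np.array([-u[1],u[0]])
l=lambda p:(np.array([(p-c)@u,(p-c)@v])).round(1)
S=[f(*p,42) for p in[(383,125),(418,125),(419,217),(382,217)]];print("slim exp(-30,-59)",[l(s) for s in S],l(np.mean(S,0)))
P=[f(*p,50) for p in[(357,227),(195,228),(357,120),(357,30),(192,100)]];print("plate corners exp(-55,+-38)",[l(p) for p in P])
B=[f(*p,42) for p in[(122,221),(190,220),(186,10),(365,92),(437,92)]];print("broad",[l(p) for p in B])
N=[f(*p,13) for p in[(136,240),(439,238)]];print("screws",[l(p) for p in N])
s=state();R0=R.from_euler("xyz",s["ee_rot"],degrees=True)
t=lambda P:R0.inv().apply(P-s["ee_pos"]).round(1)
z=s["ee_pos"][2]
print("spacer top", [t(onz("wrist",(100+x/2.3,60+y/2.3),z+12)) for x,y in[(347,351),(387,351)]],"foot",[t(onz("wrist",(100+x/2.3,60+y/2.3),z-66)) for x,y in[(352,281),(376,281)]])
g=c-30*u-44.5*v;print("now",l(s["ee_pos"][:2]))
print(s["ee_pos"],togo([*g,130],[180,0,-8.05]))
E
```

```text
slim exp(-30,-59) [array([ -6.7, -48.7]), array([ -6.6, -65. ]), array([-50.3, -65.8]), array([-50.3, -48.2])] [-28.5 -56.9]
plate corners exp(-55,+-38) [array([-53.9, -36.5]), array([-53.5,  40.2]), array([ -4.5, -36.7]), array([ 37.2, -36.8]), array([ 6.9, 39.7])]
broad [array([-50.2,  80. ]), array([-50.7,  44.6]), array([51.3, 44.5]), array([  8.8, -40.3]), array([  9.1, -73.9])]
screws [array([-64.6,  83.4]), array([-65.1, -78.7])]
spacer top [array([ 18.2,  -4.4, -12. ]), array([ 18.2,   5.3, -12. ])] foot [array([17.8, -4.7, 66. ]), array([17.8,  3.8, 66. ])]
now [-79.5 -40.2]
[469.29216676  44.34218573 194.39611328] [array([0.0989, 0.0083, 0.1289]), array([ 0.0008, -0.0004, -0.0013])]
```

```bash
python3 -m jog '0.03 0.002 0.01 0 0 0;0.07 0.004 0.04 0 0 0;0.095 0.0043 0.08 0 0 0;0.101 0.0043 0.11 0 0 0;0.101 0.0043 0.119 0 0 0;0.101 0.0043 0.119 0 0 0;0.101 0.0043 0.119 0 0 0'
python3 - <<'E'
from h import *
im=save("wrist","w3.png"); im2=save("side","s3.png")
print(state()["ee_pos"],state()["ee_rot"])
a=cv2.resize(im[100:300,180:340,::-1],None,fx=3,fy=3,interpolation=3)
p=proj("side",[520,35,60]).astype(int);print(p)
b=cv2.resize(im2[p[1]-75:p[1]+25,p[0]-25:p[0]+25,::-1],None,fx=6,fy=6,interpolation=3)
print(p[0]-25,p[1]-75,a.shape,b.shape)
o=np.zeros((600,800,3),np.uint8);o[:,:480]=a;o[:,490:790]=b
cv2.imwrite("pics/w3b.png",o)
E
```

```text
time_s: 6.68
ee_pos: [518.9, 34.7, 135.3]
ee_rot: [179.9, -0.0, -8.2]
force: [0.3, -0.0, -0.4]
gripper_width: 10.1
[519.4025931   34.92032962 136.07461756] [ 1.79955272e+02 -1.50168016e-01 -8.17756098e+00]
[267 173]
242 98 (600, 480, 3) (600, 300, 3)
```

View pics/w3b.png

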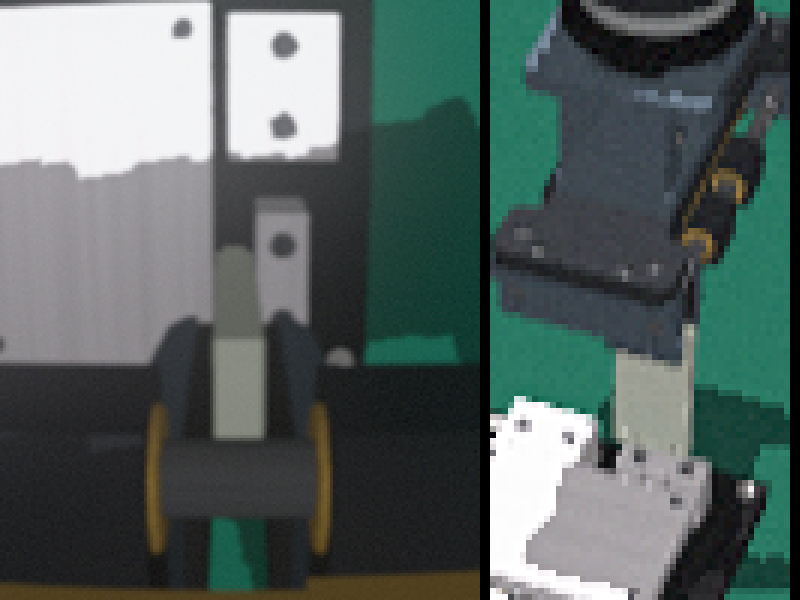

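```bash
python3 - <<'E'
from h import *
s=state();R0=R.from_euler("xyz",s["ee_rot"],degrees=True);zt=s["ee_pos"][2]
t=lambda x,y,z:R0.inv().apply(onz("wrist",(180+x/3,100+y/3),z)-s["ee_pos"])[:2].round(1)
print("plate",t(213,200,50),t(212,130,50),t(213,350,50),"slim",t(254,212,42),t(256,300,42),t(309,212,42))
print("broad end x",t(227,158,42),t(340,158,42))
print("foot",t(218,249,zt-66),t(249,249,zt-66),"foot+7",t(216,262,zt-59),t(256,262,zt-59),"top",t(213,338,zt+12),t(266,338,zt+12))
E
```

```text
plate [27.  -6.8] [47.5 -7. ] [-19.   -7.1] slim [22.   5.3] [-5.6  6. ] [22.  21.8]
broad end x [38.3 -2.8] [38.5 30.9]
foot [17.1 -5. ] [17.1  3.4] foot+7 [15.2 -5.4] [15.2  5.2] top [18.1 -4.3] [18.1  5.6]
```

```bash
python3 -m jog '0 -0.001 0.015 0 0 0;0 -0.001 0.03 0 0 0;0 -0.001 0.045 0 0 0;0 -0.001 0.06 0 0 0;0 -0.001 0.078 0 0 0;0 -0.001 0.078 0 0 0;0 -0.001 0.078 0 0 0'; python3 -c "
from h import *
print(state()['ee_pos'],state()['force'],state()['torque'])"
```

```text
time_s: 7.37
ee_pos: [519.0, 35.3, 96.2]
ee_rot: [179.9, -0.0, -8.2]
force: [0.2, -0.3, -0.2]
gripper_width: 9.7
[519.04207318  35.34167439  96.17540494] [ 0.18925113 -0.31836081 -0.19919841] [ 0.06467124  0.0382579  -0.01703583]
```

```bash
python3 -m jog '0 0 0.008 0 0 0;0 0 0.016 0 0 0;0 0 0.024 0 0 0;0 0 0.03 0 0 0;0 0 0.034 0 0 0;0 0 0.036 0 0 0;0 0 0.038 0 0 0;0 0 0.038 0 0 0'; python3 -c "
from h import *
print(state()['ee_pos'],state()['force'],state()['torque'])"
```

```text
time_s: 8.03
ee_pos: [519.2, 35.6, 78.5]
ee_rot: [180.0, -0.1, -8.2]
force: [-2.4, 1.6, 8.9]
gripper_width: 10.0
[519.1580757   35.60189526  78.51273197] [-2.38170461  1.58325304  8.9067784 ] [0.22275995 0.62572651 0.04154684]
```

```bash
python3 -m jog '0 0 -0.002 0 0 0;0 0 -0.002 0 0 0;0 0 -0.002 0 0 0;0 0 -0.002 0 0 0;0 0 -0.002 0 0 0;0 0 -0.002 0 0 0' 0 && python3 -m jog '0 0 -0.02 0 0 0;0 0 -0.06 0 0 0;0 0 -0.12 0 0 0;0 0 -0.18 0 0 0;0 0 -0.22 0 0 0;0 0 -0.22 0 0 0;0 0 -0.22 0 0 0'
python3 - <<'E'
from h import *
im=save("wrist","w4.png"); im2=save("side","s4.png")
s=state();print(s["ee_pos"])
c=np.array([553.6,73.0]);a=np.radians(-8.15);u=np.array([np.cos(a),np.sin(a)]);v=np.array([-u[1],u[0]])
c=c+u*1+v*1.8;print(c,togo([*c,130],[180,0,-8.15]))
p=proj("side",[520,35,60]).astype(int)
o=np.zeros((600,800,3),np.uint8);o[:,:480]=cv2.resize(im[100:300,180:340,::-1],None,fx=3,fy=3,interpolation=3)
o[:,490:790]=cv2.resize(im2[p[1]-65:p[1]+35,p[0]-35:p[0]+15,::-1],None,fx=6,fy=6,interpolation=3)
cv2.imwrite("pics/w4b.png",o)
E
```

```text
time_s: 8.53
ee_pos: [519.1, 35.6, 79.3]
ee_rot: [180.0, -0.1, -8.2]
force: [-0.6, 0.3, -0.2]
gripper_width: 45.0
time_s: 9.12
ee_pos: [519.6, 35.7, 190.9]
ee_rot: [-180.0, -0.2, -8.2]
force: [0.1, 0.1, -0.4]
gripper_width: 46.1
[518.16710458  35.60489763 188.53329576]
[554.84507757  74.64005544] [array([ 0.0616, -0.0878,  0.1169]), array([ 0.0006,  0.0006, -0.0005])]
```

View pics/w4b.png

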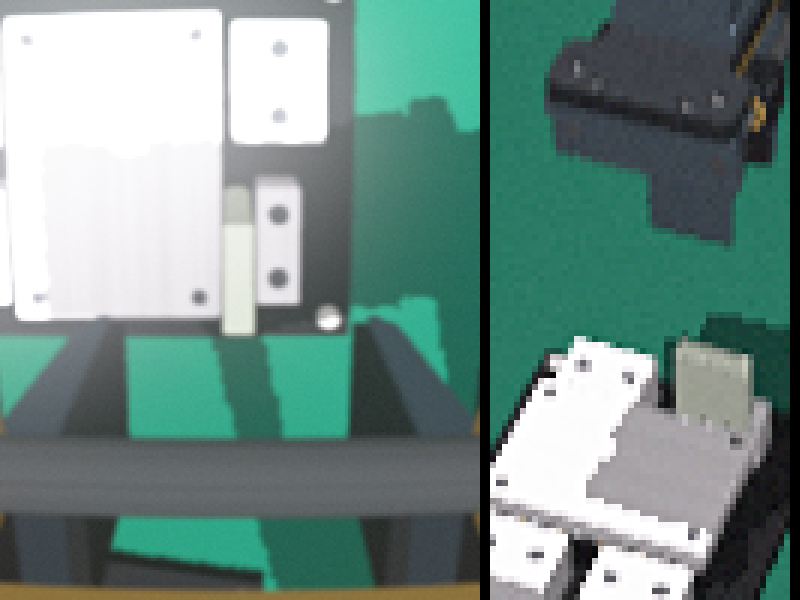

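```bash
python3 -m jog '0.03 -0.04 0.01 0 0 0;0.06 -0.085 0.03 0 0 0;0.0615 -0.088 0.07 0 0 0;0.0615 -0.088 0.1 0 0 0;0.0615 -0.088 0.117 0 0 0;0.0615 -0.088 0.117 0 0 0;0.0615 -0.088 0.117 0 0 0;0.0615 -0.088 0.117 0 0 0;0.0615 -0.088 0.117 0 0 0;0.0615 -0.088 0.117 0 0 0' -1 20 && python3 -m jog '0 0 0.02 0 0 0;0 0 0.05 0 0 0;0 0 0.08 0 0 0;0 0 0.095 0 0 0;0 0 0.105 0 0 0;0 0 0.105 0 0 0'
```

```text
time_s: 10.05
ee_pos: [555.3, 74.6, 131.0]
ee_rot: [180.0, -0.1, -8.2]
force: [0.1, 0.3, -0.0]
gripper_width: 0.4
time_s: 10.55
ee_pos: [554.7, 74.5, 77.4]
ee_rot: [179.9, 0.1, -8.2]
force: [-0.6, -0.2, -0.3]
gripper_width: 0.1
```

Tips about 5 mm above the plate; pressing slowly.

```bash
python3 -m jog '0 0 0.004 0 0 0;0 0 0.008 0 0 0;0 0 0.012 0 0 0;0 0 0.016 0 0 0;0 0 0.02 0 0 0;0 0 0.022 0 0 0;0 0 0.022 0 0 0' && python3 -m jog '0 0 0.002 0 0 0;0 0 0.004 0 0 0;0 0 0.005 0 0 0;0 0 0.005 0 0 0'
```

```text
time_s: 11.13
ee_pos: [554.5, 74.4, 66.2]
ee_rot: [179.9, 0.1, -8.2]
force: [0.3, -0.1, 0.7]
gripper_width: 0.2
time_s: 11.47
ee_pos: [554.5, 74.5, 63.6]
ee_rot: [179.9, 0.1, -8.2]
force: [0.7, -0.4, -0.2]
gripper_width: 0.8
```

```bash
python3 - <<'E'
from h import *
im=save("wrist","w5.png"); im2=save("side","s5.png")
s=state();print(s["ee_pos"],s["force"],s["effort"],s["gripper_width"])
p=proj("side",[545,60,60]).astype(int);print(p)
o=np.zeros((600,800,3),np.uint8);o[:450,:360]=cv2.resize(im[100:350,160:360,::-1],(360,450),interpolation=3)
o[:480,370:790]=cv2.resize(im2[p[1]-40:p[1]+40,p[0]-35:p[0]+35,::-1],None,fx=6,fy=6,interpolation=3)
cv2.imwrite("pics/w5b.png",o)
E
```

```text
[554.58490141  74.45498017  63.71350817] [-0.86396035 -0.28771714 -0.52633228] [ 5.85155885e-04 -4.27251506e+01 -1.86651224e+01  9.79433593e-03
 -7.47859734e-02  3.76438788e-05] 0.7674662177821863
[256 178]
```

View pics/w5b.png

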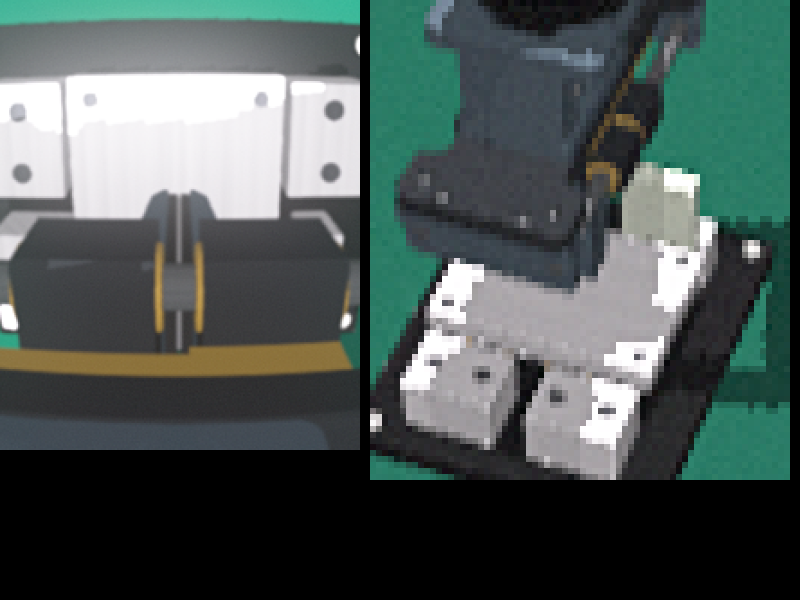

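```bash
python3 -m jog '0 0 0.002 0 0 0;0 0 0.004 0 0 0;0 0 0.004 0 0 0;0 0 0.004 0 0 0' && python3 -m jog '0 0 0.002 0 0 0;0 0 0.004 0 0 0;0 0 0.004 0 0 0;0 0 0.004 0 0 0'
```

```text
time_s: 11.9
ee_pos: [554.5, 74.5, 61.6]
ee_rot: [179.9, 0.1, -8.2]
force: [-0.4, 0.3, 0.3]
gripper_width: 0.3
time_s: 12.23
ee_pos: [554.4, 74.4, 59.5]
ee_rot: [179.9, 0.1, -8.2]
force: [0.2, -0.3, -0.2]
gripper_width: 0.6
```

```bash
python3 - <<'E'
from h import *
for z in(41.7,50,60,37): print(z,proj("side",[554.5,74.5,z]),proj("side",[538,77,z]))
im=save("side","s6.png")
o=cv2.resize(np.hstack([cv2.imread("pics/s5.png")[130:220,215:300],im[130:220,215:300,::-1]]),None,fx=4.6,fy=4.6,interpolation=3)
cv2.imwrite("pics/s6b.png",o)
s=state();print(s["ee_pos"],s["force"])
E
```

```text
41.7 [252.62686566 186.53863937] [258.17486391 188.12233963]
50 [252.56640008 184.58477034] [258.14568634 186.17023438]
60 [252.4926348  182.20113838] [258.11008938 183.78864402]
37 [252.6608044  187.63532681] [258.19124047 189.21800146]
[554.49421007  74.43655085  59.58642589] [-0.00812277  0.83159606 -0.17331158]
```

View pics/s6b.png

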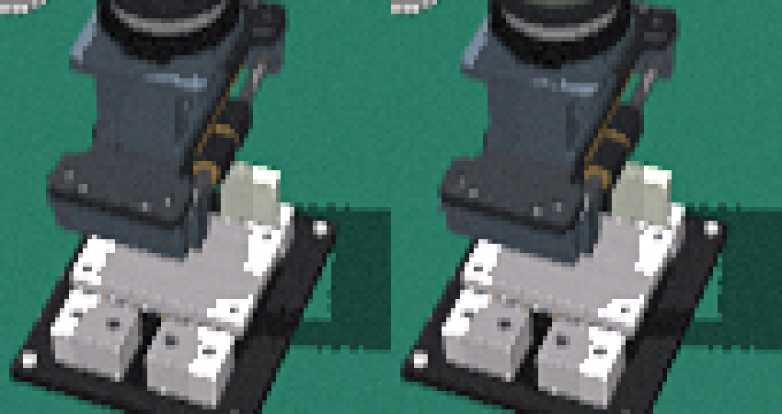

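```bash
python3 - <<'E'
import cv2,numpy as np
I={k:cv2.imread(f"pics/s{k}.png",0).astype(np.float32) for k in "3456"}|{"0":cv2.imread("pics/side0.png",0).astype(np.float32)}
for nm,(x,y,w,h) in dict(hole=(259,190,13,12),left=(231,176,10,22),plateedge=(240,190,20,12),block=(228,194,14,20),screw=(278,172,14,14),spacerTop=(263,164,14,10)).items():
    for k in"0456":
        if k=="4":continue
        a=I["4"][y-6:y+h+6,x-6:x+w+6];t=I[k][y:y+h,x:x+w]
        # displacement of k relative to s4
        r=cv2.matchTemplate(a,t,cv2.TM_CCOEFF_NORMED);_,m,_,l=cv2.minMaxLoc(r)
        i,j=l
        sy=0
        if 0<j<r.shape[0]-1:
            p,q,n=r[j-1,i],r[j,i],r[j+1,i];sy=.5*(p-n)/(p-2*q+n)
        print(nm,k,"moved dx,dy",6-i,round(6-(j+sy),2),round(m,2))
E
```

```text
hole 0 moved dx,dy -3 6 0.84
hole 5 moved dx,dy 0 0.05 0.89
hole 6 moved dx,dy 0 0.08 0.88
left 0 moved dx,dy 0 0.02 1.0
left 5 moved dx,dy -3 6 0.61
left 6 moved dx,dy -3 6 0.58
plateedge 0 moved dx,dy 0 -0.15 0.9
plateedge 5 moved dx,dy 0 0.06 0.82
plateedge 6 moved dx,dy 0 0.07 0.82
block 0 moved dx,dy 0 -0.06 1.0
block 5 moved dx,dy 0 -0.07 0.86
block 6 moved dx,dy 0 -0.08 0.86
screw 0 moved dx,dy 0 -0.09 0.82
screw 5 moved dx,dy 0 -0.05 0.63
screw 6 moved dx,dy 0 -0.08 0.63
spacerTop 0 moved dx,dy -1 6 0.73
spacerTop 5 moved dx,dy 1 -0.1 0.63
spacerTop 6 moved dx,dy 1 -0.13 0.6
```

```bash
python3 -m jog '0 0 0.002 0 0 0;0 0 0.004 0 0 0;0 0 0.004 0 0 0' && python3 -m jog '0 0 0.002 0 0 0;0 0 0.004 0 0 0;0 0 0.004 0 0 0'
```

```text
time_s: 12.53
ee_pos: [554.3, 74.4, 57.4]
ee_rot: [179.9, 0.1, -8.2]
force: [0.7, 1.1, -0.0]
gripper_width: 0.7
time_s: 12.78
ee_pos: [554.2, 74.4, 55.1]
ee_rot: [179.9, 0.1, -8.2]
force: [-0.3, -0.1, 0.5]
gripper_width: 0.6
```

```bash
python3 - <<'E'
from h import *
im=save("wrist","w7.png"); im2=save("side","s7.png")
s=state();print(s["ee_pos"],s["force"])
R0=R.from_euler("xyz",s["ee_rot"],degrees=True)
for z in(0,5,10,15,22): print(z,proj("wrist",s["ee_pos"]+R0.apply([16,0,z])))
o=np.zeros((600,800,3),np.uint8);o[:500,:400]=cv2.resize(im[150:275,210:310,::-1],(400,500),interpolation=3)
o[:480,410:800]=cv2.resize(im2[138:218,225:290,::-1],None,fx=6,fy=6,interpolation=3)
cv2.imwrite("pics/w7b.png",o)
E
```

```text
[554.27124843  74.40844733  55.27635756] [4.25495589e-01 3.52082386e-04 7.14995974e-02]
0 [258.76574849 209.62106638]
5 [258.77403143 207.08641601]
10 [258.78190374 204.68026977]
15 [258.78939427 202.39338925]
22 [258.79928917 199.37627074]
```

View pics/w7b.png

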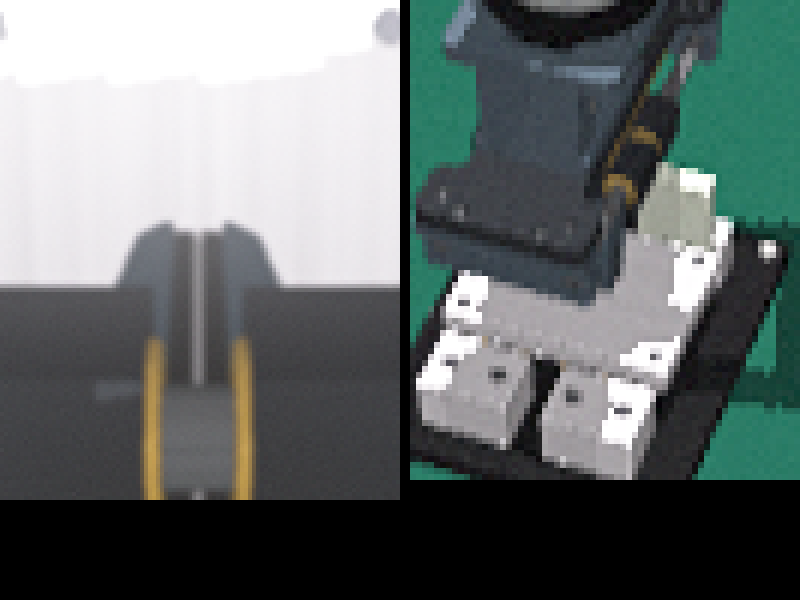

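```bash
python3 - <<'E'
from h import *
s=state();R0=R.from_euler("xyz",s["ee_rot"],degrees=True)
for cam,off,k in(("side",(225,138),6),("wrist",(210,150),4)):
  for P in[(38,89,-57),(38,-89,-57),(-38,89,-57),(-38,-89,-57),(89,38,-57),(-89,38,-57),(89,-38,-57),(-89,-38,-57),(16,14,22),(16,-14,22),(-16,14,22),(-16,-14,22),(-16,14,5),(-16,-14,5)]:
    q=proj(cam,s["ee_pos"]+R0.apply(P));print(cam,P,((q-off)*k).round()+( [410,0] if cam=="side" else [0,0]))
E
```

```text
side (38, 89, -57) [566.  38.]
side (38, -89, -57) [414. 307.]
side (-38, 89, -57) [719.  76.]
side (-38, -89, -57) [580. 354.]
side (89, 38, -57) [424.  84.]
side (-89, 38, -57) [790. 179.]
side (89, -38, -57) [355. 196.]
side (-89, -38, -57) [735. 300.]
side (16, 14, 22) [556. 273.]
side (16, -14, 22) [534. 315.]
side (-16, 14, 22) [619. 291.]
side (-16, -14, 22) [598. 333.]
side (-16, 14, 5) [619. 267.]
side (-16, -14, 5) [597. 309.]
wrist (38, 89, -57) [967. 201.]
wrist (38, -89, -57) [-577.  201.]
wrist (-38, 89, -57) [834. 723.]
wrist (-38, -89, -57) [-444.  722.]
wrist (89, 38, -57) [ 588. -304.]
wrist (-89, 38, -57) [443. 992.]
wrist (89, -38, -57) [-199. -303.]
wrist (-89, -38, -57) [-52. 992.]
wrist (16, 14, 22) [279. 197.]
wrist (16, -14, 22) [112. 197.]
wrist (-16, 14, 22) [275. 371.]
wrist (-16, -14, 22) [116. 371.]
wrist (-16, 14, 5) [281. 414.]
wrist (-16, -14, 5) [109. 414.]
```

The plate hasn't moved, and both views put the closed fingertips only about 5 mm ahead of the TCP (z≈50), so contact is just about to happen. I'll keep lowering in small steps.

```bash
python3 -m jog '0 0 0.002 0 0 0;0 0 0.004 0 0 0;0 0 0.004 0 0 0' && python3 -m jog '0 0 0.002 0 0 0;0 0 0.004 0 0 0;0 0 0.004 0 0 0'
```

```text
time_s: 13.13
ee_pos: [554.1, 74.4, 53.1]
ee_rot: [179.9, 0.1, -8.2]
force: [-0.2, 0.8, 0.0]
gripper_width: 0.3
time_s: 13.38
ee_pos: [554.1, 74.4, 50.9]
ee_rot: [179.9, 0.2, -8.2]
force: [-0.4, -0.3, 0.2]
gripper_width: 0.5
```

```bash
python3 -m jog '0 0 0.002 0 0 0;0 0 0.004 0 0 0;0 0 0.004 0 0 0' && python3 -m jog '0 0 0.002 0 0 0;0 0 0.004 0 0 0;0 0 0.004 0 0 0'; python3 - <<'E'
from h import *
im=save("wrist","w8.png"); im2=save("side","s8.png");print(state()["ee_pos"],state()["force"])
E
```

```text
time_s: 13.63
ee_pos: [554.1, 74.4, 49.2]
ee_rot: [179.9, 0.1, -8.2]
force: [-1.0, 0.0, 4.9]
gripper_width: 0.4
time_s: 13.88
ee_pos: [554.1, 74.4, 47.7]
ee_rot: [179.9, 0.1, -8.2]
force: [-2.2, -0.2, 7.1]
gripper_width: 0.5
[554.14522454  74.40053279  47.84248184] [-2.99584342  0.08892834  6.19979527]
```

Contact: the force started at about 5 N and is rising about 1 N/mm, as the springs should. Pressing on to the stop.

```bash
python3 -m jog '0 0 0.002 0 0 0;0 0 0.004 0 0 0;0 0 0.006 0 0 0;0 0 0.006 0 0 0' && python3 -m jog '0 0 0.002 0 0 0;0 0 0.004 0 0 0;0 0 0.004 0 0 0'
```

```text
time_s: 14.32
ee_pos: [554.1, 74.4, 45.6]
ee_rot: [179.9, 0.1, -8.2]
force: [-3.1, -1.3, 8.1]
gripper_width: 0.6
time_s: 14.57
ee_pos: [554.2, 74.4, 44.6]
ee_rot: [179.9, 0.1, -8.2]
force: [-3.3, -0.3, 8.5]
gripper_width: 0.2
```

```bash
python3 -m jog '0 0 0.002 0 0 0;0 0 0.005 0 0 0;0 0 0.007 0 0 0;0 0 0.007 0 0 0' && python3 -m jog '0 0 0.002 0 0 0;0 0 0.005 0 0 0;0 0 0.007 0 0 0;0 0 0.007 0 0 0'
```

```text
time_s: 14.9
ee_pos: [554.1, 74.4, 42.8]
ee_rot: [179.9, 0.0, -8.2]
force: [-4.0, -0.1, 14.2]
gripper_width: 0.3
time_s: 15.23
ee_pos: [554.2, 74.4, 42.7]
ee_rot: [180.0, -0.0, -8.2]
force: [-6.7, -1.4, 25.1]
gripper_width: 0.5
```

```bash
python3 - <<'E'
from h import *
im=save("wrist","w9.png"); im2=save("side","s9.png");s=state();print(s["ee_pos"],s["force"],s["gripper_width"])
a=cv2.imread("pics/s7.png")
o=np.hstack([cv2.resize(i[138:218,225:290],None,fx=6,fy=6,interpolation=3) for i in(a,im2[:,:,::-1])])
cv2.imwrite("pics/s9b.png",o)
E
```

```text
[554.18112907  74.40305295  42.67792688] [-6.77343504 -1.07990492 24.75158365] 0.3053029911776439
```

View pics/s9b.png

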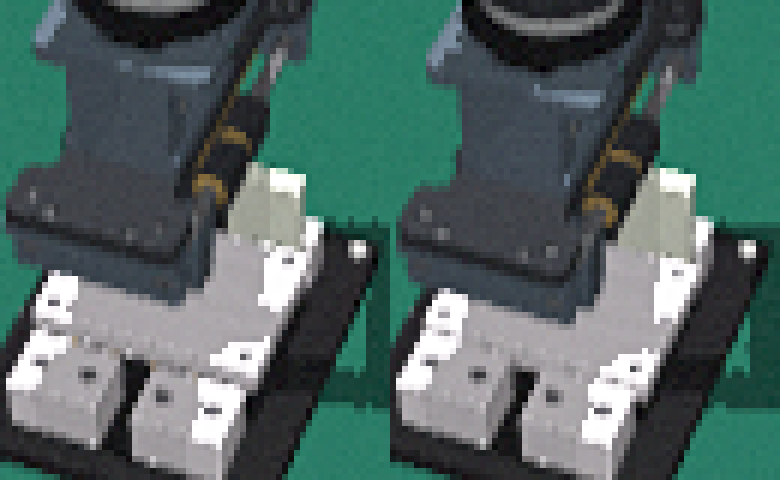

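The plate has dropped flush with the guide blocks (its side face is no longer visible above them at crop (560,370)), and the spacer still stands upright and unmoved at (660,210).

```bash
python3 -c "
from workcell import *
print(job_done())"
```

```text
the job is handed in; nothing more can be done
None
```

The job is handed in. The spacer is in the wide gap and released, and the plate is pressed flush and held there. It took about 15.5 s of the 45 s.

- **Nest:** I worked on the nest farthest to the robot's right, at about (555, 75). It was also the only one with guide blocks.
- **Spacer:** I lifted it from the stand, lowered it into the gap beside the slim block with no resistance, and set it on the floor. The final height matched the nest floor, with about 9 N at contact. Later pictures show it upright and unmoved.
- **Plate:** I pressed the middle with closed fingers. The force rose from about 5 N to 8.5 N along the springs, then climbed steeply at the stop, about 8 mm below first contact. The last reading was a steady 25 N down with 7 N sideways, and the last picture shows the plate flush with the blocks.
- **Bystanders:** The arm never went near the screwdriver, reel or jar. I did not check their positions again at the end.

Two checks disagreed:
- **Nest position:** The top and wrist cameras differed by about 2 mm on the nest's position. I used the wrist view, and the spacer went in freely.
- **Fingertip height:** The plate was first touched about 21 mm lower in TCP height than the stated 22 mm fingertip offset implies. I therefore found contact by force in small steps, with pictures as a check, rather than from the given dimensions.

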